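# Rock the locating block out of the drilling jig

### The job

The aluminium locating block is stuck tight in the slot of the grey drilling jig, and the jig is not bolted down. Take the block by its tongue and rock it from side to side along the slot, some five degrees or more each way, working it upwards until it comes free, without lifting or tipping the jig off the bench or dragging it about, and leave the spare block and the jar alone. Finish while still holding the block upright and still, just clear (about 1 to 3 cm) above the slot it came from.

Things in the scene. Friction and masses are not known exactly. Their poses are not given: they have to be found in the camera images.
- jig: Loose grey cast-iron drilling jig, 3.3 kg, standing on the bench by its weight. Base plate 170 (x) x 130 (y) x 18 mm; origin at the centre of its underside, z up. On it the slot walls: end walls 16 mm thick (x), 70 mm wide (y); housings behind the side jaws out to y = +-47 mm, brass plungers to +-57 mm. Nothing on it is higher than 38 mm. A straight pull on the block lifts the whole jig.
- slot_mouth (a point): Centre of the slot's mouth, 38 mm above the jig's origin, jig axes. The slot runs along x, 20 mm deep (floor 18 mm above the bench), 54 mm between its fixed end walls. Its sides are two steel jaws, 50 mm long, that springs press onto the block along y with about 40 N each: some 45 N of friction against a straight pull.
- block: Aluminium locating block, about 0.25 kg, upright in the slot, its axes along the jig's: foot 44 (x) x 26 (y) x 36 mm high, on it a centred tongue 26 x 26 mm from 36 to 90 mm above the underside, with a dark pin through it along y. Origin at the centre of the underside, which starts on the slot floor. 5 mm of play at each end lets it rock in the jig's x-z plane by about 0.15 rad either way.
- tongue (a point): Grip point on the tongue's axis, 70 mm above the block's underside, 20 mm below its top. Best grip: fingers on the tongue's two x faces (closing along x), then tilt the block about the jig's y axis. While it is being tilted the jaws' friction gives, and a light pull raises it 1 to 2 mm a swing; between swings it sticks.
- spare: Bystander: an identical aluminium block standing on the bare bench, not in the jig. Origin at the centre of the underside. Leave alone.
- jar: Bystander: screw jar, 60 mm diameter, 90 mm high, on the bench. Origin at the centre of the underside. Leave alone.
Not all that is in view belongs to the job. What is shaped like the block but orange is not meant. Of the things shaped like the jig, the grey one is meant.

How it is judged:
On the way, in this order (a step that is already met when the one before it is completed fails the run):
1. the block, still in the slot, is rocked at least 3.5 degrees towards the jig's +x (z of block in the frame of slot_mouth below -0.002 m and angle between the z axis of block and the z axis of jig, either way round above 0.06 rad and x of tongue in the frame of jig above 0.002 m), for 0.02 s.
2. the block, still in the slot, is rocked at least 3.5 degrees towards the jig's -x (z of block in the frame of slot_mouth below -0.002 m and angle between the z axis of block and the z axis of jig, either way round above 0.06 rad and x of tongue in the frame of jig below -0.002 m), for 0.02 s.
3. the block is clear of the slot, held over it (z of block in the frame of slot_mouth between 0.004 and 0.05 m and horizontal distance between block and slot_mouth below 0.03 m and angle between block's own z axis and vertical below 0.2 rad and contact force between block and the fingers above 1 N and contact force between block and jig below 0.05 N), for 0.2 s.
At the end, for the whole second after the job is handed in: The fingers hold the block at rest, upright within 11 degrees, its underside 4 to 50 mm above the slot's mouth and its axis within 30 mm of the slot's centre, nothing else touching it, and the jig stands flat on the bench (all of step 3 and linear speed of block below 0.02 m/s and angular speed of block below 0.2 rad/s and height (world z) of jig below 0.003 m and angle between jig's own z axis and vertical below 0.02 rad); the arm keeps its last pose, push and grip.
It fails at once if the jig is lifted (over 8 mm) or tipped (over 4.5 degrees) (height (world z) of jig above 0.008 m or angle between jig's own z axis and vertical above 0.08 rad).
It fails at once if the jig is dragged over 50 mm (distance of jig from where it was at the start of the episode above 0.05 m).
It fails at once if the spare block or the jar is moved over 20 mm (distance of any of spare, jar from where it was at the start of the episode above 0.02 m).
It also fails if it takes over 48 s, if anything falls off the work surface, if the arm or the gripper's body presses on something with over 40 N, if the wrist force passes 120 N, or if a joint passes its speed limit or range.

### The arm

A 6-joint arm with a two-finger parallel gripper is mounted at the origin on the work surface. World frame = base frame: x ahead of the robot, y to its left, z up, the work surface at z = 0. Lengths are in m, angles in rad, forces in N, time in s.
With the tool pointing down it reaches from about 0.325 to 0.9 m from the base axis. Payload 6.1 kg.
Tool frame: the origin (TCP) lies between the finger pads; the fingertips stand 25 mm ahead of it and the grasp point (between the pads) lies 6 mm ahead of it; z points along the fingers, y is the line along which they close (so a half turn about z gives the same grasp; the last joint's range is limited). The gripper opens to 85 mm and grips with 20 to 120 N. Pads are 22 mm wide; open, the fingers measure 114 mm over their backs; the gripper's body (76 mm by 85 mm) begins 54 mm behind the grasp point. The pads swing forward as they close: fully open they stand 13 mm farther back than shut.
Start: joints at [0.988, 0.22, 1.526, -0, 1.395, -0.126], TCP at [0.276, 0.561, 0.256] pointing down, gripper open.
Joint ranges: [-2.98, 2.98], [-0.91, 2.08], [0.09, 2.57], [-1.24, 4.39], [0.2, 2.65], [-2.68, 2.68]. Speed limits (rad/s): [2.57, 2.57, 3.01, 3.14, 3.14, 3.14].

### API

Orientations are given as [roll, pitch, yaw] about the fixed x, y, z axes, in that order (R = Rz(yaw) Ry(pitch) Rx(roll)).
In Python, from cell import robot, eyes, hand_in gives the robot as it stands.
- The arm moves only by the tool move_arm, never from a script. Its argument "steps" is a list of rows, each a list of 2 entries, a list of its own where there are three numbers: the shift along the tool's x, y, z in units of 60 mm (1.0 is 60 mm), then the turn about the tool's z in units of 8 degrees (1.0 is 8 degrees). A call has 1 to 10 rows; each row is the pose to reach, as a shift and turn from the pose commanded when the call began, along the tool's axes at that moment; what a row does not reach only later rows make up. A row lasts 1/8 s, in which the tool goes at most 62.5 mm and 10.7 degrees, less where a joint would pass 70% of its speed; a pose out of reach is approached as far as the arm can. A call with a gripper value outside its range is refused whole. "gripper" is the opening in per cent of the stroke, from 0 (shut) to 100 (fully open), set as the call begins (left out, the last holds). The fingers move at their own pace and stop on an object; "force" is the grip in N (left out, the last holds). Time passes only in rows, so rows that repeat a pose let the fingers close. It gives the time, the measured TCP pose, the force, the opening and the grip force at its end, in the units of the state.
- robot.get_obs(): the state, without advancing time (a new reading comes with each control period).
- eyes.snapshot(name): name is "scene" or "top" or "wrist"; returns the picture (384x512x3 uint8, red, green, blue); there is no depth.
- eyes.get_calibration(name): a dict with "K" (3x3 intrinsics, pixels), "cam_to_world" (4x4, takes a point from camera to world coordinates). Camera axes: x right, y up, looking along -z (the intrinsics and any distortion apply to the point x, -y, -z); pixel columns grow to the right and rows downward; lengths in m; the calibration is good to about 2 mm. A picture is of the moment at which its call begins: read the wrist's pose just before it. get_calibration takes no time and is no camera call; for the wrist camera it gives the pose at the moment of the call.
- hand_in(): hands the job in; it is judged then, once.
The state is a dict: "t": time; "joint_pos": joint angles; "joint_vel": joint speeds; "joint_torque": joint torques, N m; "tcp_pos": TCP position; "eef_rot": TCP orientation; "ft_force": force on the tool from outside, world axes, zero at the start; "moment": the same for the moment, N m; "opening": opening from 0.0 (shut) to 1.0 (fully open); "grasp_force": force on a finger pad.
Only numpy, scipy, OpenCV 4.12 (cv2) and the standard library are available. Lean on these libraries where they do the work, as an engineer would, in place of code of your own. Each camera call takes 0.05 s, during which the arm holds its last target. There are 200 camera calls.

## Working session

There is one attempt and no reset: what is moved stays moved. The work goes in short steps, Python scripts to look and compute and a tool call to move; the robot and the scene stay as the last step left them, time stands still between calls to the robot, and variables do not carry over. Pictures are saved under pics/ and viewed, at most 10 in all, crops included, and the job is handed in when it is done.

Besides the shell and the picture viewer there is one more tool, called after ">>>" by a JSON object that holds its "method" and its "body", one argument or row to a line. move_arm: Moves the arm, as the interface text tells. Its arguments: {"type":"object","properties":{"steps":{"type":"array"},"gripper":{"type":"number"},"force":{"type":"number"}},"required":["steps"]}

```bash
mkdir -p pics; ls; python3 - <<'E'
from cell import robot, eyes
import cv2,numpy as np
for n in("top","scene"):
    im=eyes.snapshot(n); cv2.imwrite(f"pics/{n}0.png",im[:,:,::-1])
    c=eyes.get_calibration(n); print(n,{k:np.round(v,4).tolist() if not isinstance(v,str) else v for k,v in c.items()})
o=robot.get_obs();print(o["t"],o["tcp_pos"],o["eef_rot"],o["ft_force"])
E
```

```text
pics
top {'K': [[424.8467, 0.0, 261.0411], [0.0, 424.8467, 187.6909], [0.0, 0.0, 1.0]], 'cam_to_world': [[-0.021, 0.9921, -0.1236, 0.3536], [-0.9998, -0.0201, 0.0086, 0.012], [0.006, 0.1237, 0.9923, 1.0718], [0.0, 0.0, 0.0, 1.0]]}
scene {'K': [[382.7021, 0.0, 253.7567], [0.0, 382.7021, 192.7237], [0.0, 0.0, 1.0]], 'cam_to_world': [[0.364, -0.6684, 0.6487, 1.0607], [0.9314, 0.2658, -0.2487, -0.2148], [-0.0062, 0.6947, 0.7193, 0.7119], [0.0, 0.0, 0.0, 1.0]]}
0.1 [0.27538223 0.56049562 0.25532098] [-3.13983820e+00 -2.43926366e-04  2.68481562e+00] [0.24784673 0.90923117 0.17669446]
```

View pics/top0.png

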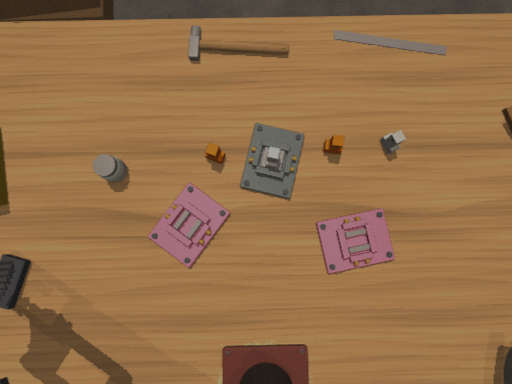

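View pics/scene0.png

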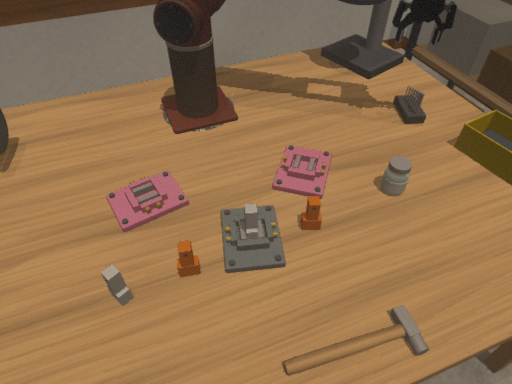

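Top view: the grey jig is at about (273,161), its long axis near the image vertical, with the block in its slot. The spare is at (393,142), the jar at (110,168), and orange decoys stand at (215,153) and (334,145). Next I measure the jig plate and tongue top.

```bash
cat > h.py <<'E'
import numpy as np, cv2
from cell import robot, eyes
def ray(c,uv,z):
    K,T=np.array(c["K"]),np.array(c["cam_to_world"])
    d=np.linalg.inv(K)@[uv[0],uv[1],1]; d=T[:3,:3]@(d*[1,-1,-1]); o=T[:3,3]
    return o+d*(z-o[2])/d[2]
E
python3 - <<'E'
from h import *
im=cv2.imread("pics/top0.png"); c=eyes.get_calibration("top")
hsv=cv2.cvtColor(im,cv2.COLOR_BGR2HSV)
m=((hsv[...,1]<75)).astype(np.uint8)*255
m[:110]=0;m[215:]=0;m[:,:228]=0;m[:,315:]=0
m=cv2.morphologyEx(m,cv2.MORPH_CLOSE,np.ones((5,5)))
k=max(cv2.findContours(m,0,2)[0],key=cv2.contourArea)
P=np.array([ray(c,p[0],.018)[:2] for p in k],np.float32)
print(cv2.minAreaRect(P))
b=((hsv[...,1]<60)&(hsv[...,2]>150)).astype(np.uint8);b[:110]=0;b[215:]=0;b[:,:228]=0;b[:,315:]=0
n,l,s,ce=cv2.connectedComponentsWithStats(b)
for i in range(1,n):
    if s[i,4]>10: print(s[i],ce[i],ray(c,ce[i],.108))
for q in ((250,239),):pass
cr=np.hstack([cv2.resize(im[115:205,230:315],None,fx=5,fy=5,interpolation=2)])
cv2.imwrite("pics/c1.png",cr)
E
```

```text
((0.5544018745422363, -0.026651449501514435), (0.12862218916416168, 0.16997931897640228), 75.55531311035156)
[268 147  11  11  96] [273.125      152.13541667] [ 0.55585357 -0.02598699  0.108     ]
```

View pics/c1.png

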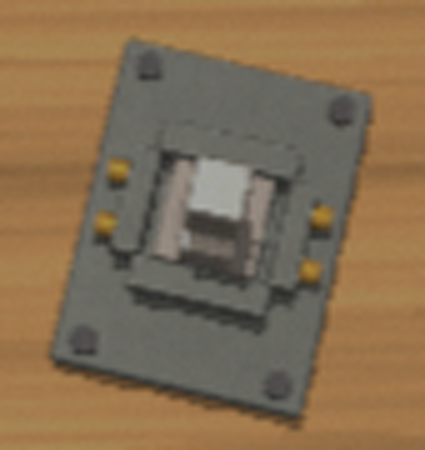

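The jig centre is at about (0.555, -0.027) with its x axis at -14.4° (up to a half turn), and the tongue top is at (0.556, -0.026). The interface can't tilt the tool. So I'll grip the tongue's y faces, closing along the jig's y, so the block can pivot in the pads. Then I'll swing the TCP along the slot. First, go above the block.

>>> {"method": "move_arm", "body": {
  "steps": [
    [[-0.8,-0.63,0],-0.2],
    [[-1.7,-1.34,0],-0.5],
    [[-2.6,-2.05,0],-0.8],
    [[-3.5,-2.76,0],-1.1],
    [[-4.4,-3.47,0],-1.48],
    [[-5.3,-4.18,0],-1.48],
    [[-6.1,-4.82,0],-1.48],
    [[-6.9,-5.45,0],-1.48],
    [[-7.7,-6.08,0],-1.48],
    [[-8.3,-6.56,0],-1.48]
  ],
  "gripper": 100,
  "force": 40
}}

```text
t: 1.35
tcp_pos: [0.5446, -0.0039, 0.2561]
eef_rot: [3.141, -0.0, 2.891]
ft_force: [1.7, 0.6, 0.2]
opening: 0.997
grasp_force: 0.0
```

```bash
python3 - <<'E'
from h import *
c=eyes.get_calibration("wrist"); im=eyes.snapshot("wrist")[:,:,::-1]; cv2.imwrite("pics/w1.png",im)
o=robot.get_obs();print(o["t"],o["tcp_pos"],o["eef_rot"]); print(np.round(c["K"],1).tolist(),np.round(c["cam_to_world"],3).tolist())
hsv=cv2.cvtColor(im.copy(),cv2.COLOR_BGR2HSV)
b=((hsv[...,1]<60)&(hsv[...,2]>150)).astype(np.uint8)
n,l,s,ce=cv2.connectedComponentsWithStats(b)
for i in range(1,n):
    if s[i,4]>150: print(s[i],ce[i],ray(c,ce[i],.108))
E
```

```text
1.4 [ 0.54699088 -0.01070023  0.25603447] [-3.13734114e+00  2.96244744e-03  2.88711281e+00]
[[286.0, 0.0, 254.3], [0.0, 286.0, 189.9], [0.0, 0.0, 1.0]] [[0.247, -0.931, -0.269, 0.477], [0.969, 0.238, 0.067, 0.013], [0.002, -0.277, 0.961, 0.375], [0.0, 0.0, 0.0, 1.0]]
[395   0  21  24 254] [404.8976378   10.12204724] [0.43304878 0.15270521 0.108     ]
[  0  48  37  31 484] [16.91528926 63.01033058] [ 0.39092404 -0.17488121  0.108     ]
[243 163  15  40 420] [251.56904762 180.9047619 ] [ 0.54206828 -0.00562934  0.108     ]
[215 164  31  50 769] [229.81924577 198.59817945] [ 0.5540955  -0.03072576  0.108     ]
```

View pics/w1.png

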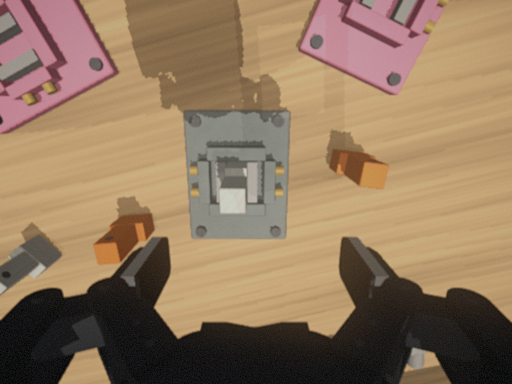

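The wrist view shows the tongue top at about (232,201), which casts to roughly (0.557, -0.028), and the jig edges are aligned with the tool. I'm going down to grip height.

>>> {"method": "move_arm", "body": {
  "steps": [
    [[-0.18,-0.22,0.2],0],
    [[-0.18,-0.22,0.6],0],
    [[-0.18,-0.22,1.0],0],
    [[-0.18,-0.22,1.4],0],
    [[-0.18,-0.22,1.8],0],
    [[-0.18,-0.22,2.1],0],
    [[-0.18,-0.22,2.4],0],
    [[-0.18,-0.22,2.6],0],
    [[-0.18,-0.22,2.7],0],
    [[-0.18,-0.22,2.7],0]
  ]
}}

```text
t: 2.65
tcp_pos: [0.5514, -0.0174, 0.0942]
eef_rot: [-3.142, -0.0, 2.891]
ft_force: [-0.1, -0.2, -0.0]
opening: 1.0
grasp_force: 0.0
```

```bash
python3 - <<'E'
from h import *
im=np.hstack([eyes.snapshot("scene")[150:320,180:340],eyes.snapshot("top")[90:260,190:350]])[:,:,::-1]
cv2.imwrite("pics/s1.png",cv2.resize(im,None,fx=2.4,fy=2.4,interpolation=2))
o=robot.get_obs();print(o["t"],o["tcp_pos"],o["eef_rot"],o["ft_force"])
E
```

```text
2.75 [ 0.55199753 -0.01750741  0.09496715] [3.14149883e+00 1.20973815e-03 2.89132608e+00] [ 0.16999264 -0.54532955  0.12935315]
```

View pics/s1.png

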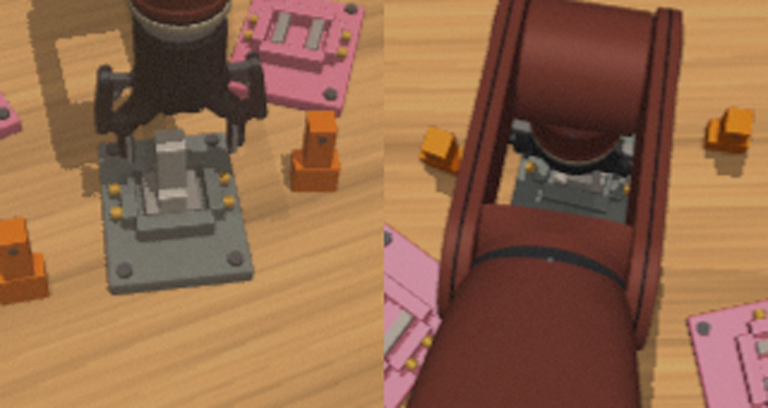

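The fingers straddle the tongue with about 10 mm still to correct. I'll shift, then close gently.

>>> {"method": "move_arm", "body": {
  "steps": [
    [[-0.1,-0.145,0],0],
    [[-0.1,-0.145,0],0],
    [[-0.1,-0.145,0],0]
  ]
}}

```text
t: 3.12
tcp_pos: [0.5552, -0.0276, 0.0945]
eef_rot: [3.141, 0.0, 2.891]
ft_force: [0.4, -0.3, -0.5]
opening: 0.999
grasp_force: 0.0
```

>>> {"method": "move_arm", "body": {
  "steps": [
    [[0,0,0],0],
    [[0,0,0],0],
    [[0,0,0],0],
    [[0,0,0],0],
    [[0,0,0],0],
    [[0,0,0],0],
    [[0,0,0],0],
    [[0,0,0],0]
  ],
  "gripper": 0,
  "force": 40
}}

```text
t: 4.12
tcp_pos: [0.5549, -0.0279, 0.0944]
eef_rot: [-3.141, -0.0, 2.891]
ft_force: [-2.8, -4.1, 2.3]
opening: 0.299
grasp_force: 40.6
```

Gripped at 26 mm opening. Now a small test swing along the slot.

>>> {"method": "move_arm", "body": {
  "steps": [
    [[-0.04,0,0],0],
    [[-0.08,0,0],0]
  ]
}}

```text
t: 4.38
tcp_pos: [0.556, -0.0281, 0.0946]
eef_rot: [-3.14, -0.01, 2.892]
ft_force: [-23.0, 0.4, 24.7]
opening: 0.303
grasp_force: 43.2
```

```bash
python3 - <<'E'
from h import *
im=eyes.snapshot("scene")[150:320,180:340][:,:,::-1]
cv2.imwrite("pics/s2.png",cv2.resize(im,None,fx=3.5,fy=3.5,interpolation=2))
o=robot.get_obs();print(o["t"],o["tcp_pos"],o["eef_rot"],o["ft_force"],o["moment"])
E
```

```text
4.425 [ 0.55592302 -0.0280916   0.09457015] [-3.14006543 -0.01026171  2.89174455] [-20.13472398  -0.765514    18.9708285 ] [-0.29430668  3.25816146 -0.08215849]
```

View pics/s2.png

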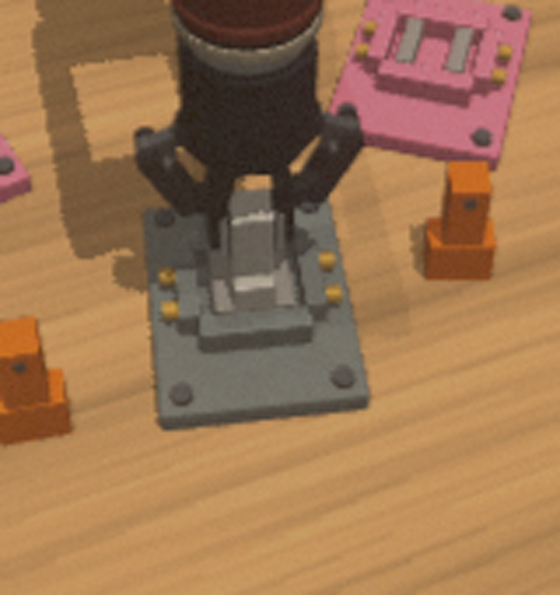

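The arm is compliant, about 6 N/mm. As the block rocks about its foot edge, the grip point rises (hence +20 N z), so I'll swing further with some upward shift.

>>> {"method": "move_arm", "body": {
  "steps": [
    [[-0.03,0,-0.02],0],
    [[-0.06,0,-0.04],0],
    [[-0.09,0,-0.06],0]
  ]
}}

```text
t: 4.8
tcp_pos: [0.5579, -0.0287, 0.095]
eef_rot: [-3.14, -0.017, 2.892]
ft_force: [-20.3, 0.0, 3.7]
opening: 0.301
grasp_force: 40.7
```

```bash
cat >> h.py <<'E'
def jig():
    im=eyes.snapshot("scene")[:,:,::-1].copy(); a=cv2.imread("pics/scene0.png")
    g=lambda i:np.float32(cv2.cvtColor(i,cv2.COLOR_BGR2GRAY))[244:276,212:292]
    s,r=cv2.phaseCorrelate(g(a),g(im),cv2.createHanningWindow((80,32),cv2.CV_32F))
    c=eyes.get_calibration("scene")
    d=ray(c,(252+s[0],260+s[1]),.018)-ray(c,(252,260),.018)
    o=robot.get_obs()
    print("jig shift mm",np.round(d[:2]*1e3,1),"conf",round(r,2),"t",o["t"],"tcp",np.round(o["tcp_pos"],4),"rot",np.round(o["eef_rot"],3),"F",np.round(o["ft_force"],1))
    return im
E
python3 - <<'E'
from h import *
im=jig(); cv2.imwrite("pics/s3.png",im)
E
```

```text
jig shift mm [-0.   0.1] conf 0.99 t 4.85 tcp [ 0.5581 -0.0287  0.095 ] rot [-3.14  -0.017  2.892] F [-19.9   0.3   8.1]
```

The jig has not moved, so the block is tilting. I'm pushing on.

>>> {"method": "move_arm", "body": {
  "steps": [
    [[-0.05,0,-0.02],0],
    [[-0.1,0,-0.03],0],
    [[-0.15,0,-0.04],0],
    [[-0.18,0,-0.05],0]
  ]
}}

```text
t: 5.35
tcp_pos: [0.5675, -0.0311, 0.0963]
eef_rot: [-3.14, -0.019, 2.892]
ft_force: [-18.9, 0.0, -1.8]
opening: 0.295
grasp_force: 39.9
```

```bash
python3 -c "
from h import *
jig()"
```

```text
jig shift mm [ 0.1 -0.3] conf 0.95 t 5.4 tcp [ 0.5677 -0.0311  0.0963] rot [-3.14  -0.019  2.892] F [-18.    0.1  -0.6]
```

>>> {"method": "move_arm", "body": {
  "steps": [
    [[0.08,0,0.01],0],
    [[0.16,0,0.02],0],
    [[0.24,0,0.04],0],
    [[0.32,0,0.05],0],
    [[0.4,0,0.06],0]
  ]
}}

```text
t: 6.02
tcp_pos: [0.5559, -0.0277, 0.0982]
eef_rot: [3.141, 0.01, 2.891]
ft_force: [12.8, -5.5, -7.1]
opening: 0.3
grasp_force: 42.1
```

```bash
python3 -c "
from h import *
jig()"
```

```text
jig shift mm [-2.5  1.6] conf 0.9 t 6.075 tcp [ 0.5555 -0.0276  0.0983] rot [3.141 0.01  2.891] F [ 12.   -6.5 -10.4]
```

>>> {"method": "move_arm", "body": {
  "steps": [
    [[0.06,0,0.01],0],
    [[0.12,0,0.02],0],
    [[0.18,0,0.02],0],
    [[0.24,0,0.02],0],
    [[0.3,0,0.02],0]
  ]
}}

```text
t: 6.7
tcp_pos: [0.54, -0.0236, 0.0985]
eef_rot: [3.141, 0.013, 2.891]
ft_force: [13.3, -6.1, -8.0]
opening: 0.298
grasp_force: 41.6
```

```bash
python3 -c "
from h import *
cv2.imwrite('pics/s4.png',cv2.resize(jig()[150:320,180:340],None,fx=3.5,fy=3.5,interpolation=2))"
```

```text
jig shift mm [-2.4  1.5] conf 0.98 t 6.75 tcp [ 0.5396 -0.0235  0.0984] rot [3.141 0.013 2.891] F [12.9 -5.3 -6.9]
```

View pics/s4.png

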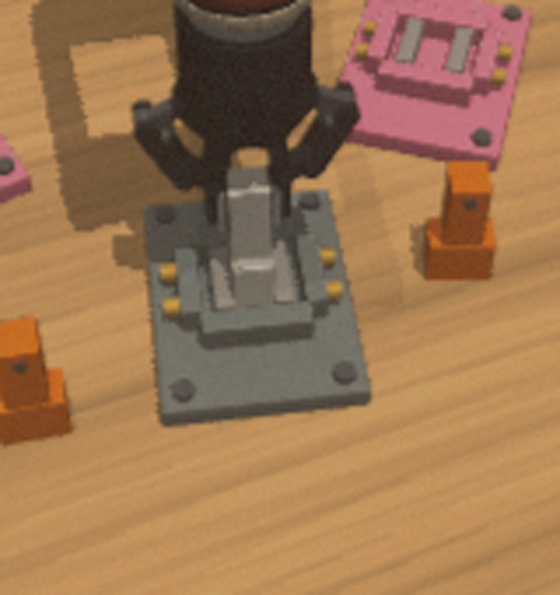

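The jig stays flat (shifted about 2.5 mm) and the tongue is clearly tilted away from the camera, so both directions rock. Next swing goes the other way, with a rising command.

>>> {"method": "move_arm", "body": {
  "steps": [
    [[-0.08,0,-0.02],0],
    [[-0.16,0,-0.04],0],
    [[-0.24,0,-0.06],0],
    [[-0.32,0,-0.08],0],
    [[-0.4,0,-0.1],0]
  ]
}}

```text
t: 7.38
tcp_pos: [0.5522, -0.0266, 0.0989]
eef_rot: [-3.141, -0.014, 2.892]
ft_force: [-12.6, 0.1, -3.9]
opening: 0.296
grasp_force: 42.6
```

>>> {"method": "move_arm", "body": {
  "steps": [
    [[-0.06,0,-0.01],0],
    [[-0.12,0,-0.03],0],
    [[-0.18,0,-0.04],0],
    [[-0.24,0,-0.05],0],
    [[-0.3,0,-0.06],0]
  ]
}}

```text
t: 8.0
tcp_pos: [0.5672, -0.0304, 0.0996]
eef_rot: [-3.141, -0.021, 2.892]
ft_force: [-14.6, 2.5, -12.8]
opening: 0.295
grasp_force: 40.6
```

```bash
python3 -c "
from h import *
jig()"
```

```text
jig shift mm [-1.   1.5] conf 1.02 t 8.05 tcp [ 0.568  -0.0305  0.0996] rot [-3.141 -0.019  2.892] F [ -9.5   0.6 -16.1]
```

>>> {"method": "move_arm", "body": {
  "steps": [
    [[0.08,0,0.0],0],
    [[0.16,0,0.01],0],
    [[0.24,0,0.02],0],
    [[0.32,0,0.03],0],
    [[0.4,0,0.03],0]
  ]
}}

```text
t: 8.68
tcp_pos: [0.5503, -0.0257, 0.1001]
eef_rot: [3.141, -0.004, 2.891]
ft_force: [6.4, -2.0, -25.8]
opening: 0.3
grasp_force: 41.5
```

>>> {"method": "move_arm", "body": {
  "steps": [
    [[0.06,0,0.0],0],
    [[0.12,0,0.0],0],
    [[0.18,0,-0.01],0],
    [[0.24,0,-0.02],0],
    [[0.3,0,-0.02],0]
  ]
}}

```text
t: 9.3
tcp_pos: [0.5311, -0.0209, 0.1001]
eef_rot: [3.141, -0.008, 2.891]
ft_force: [3.6, -1.4, -28.3]
opening: 0.301
grasp_force: 41.2
```

```bash
python3 -c "
from h import *
cv2.imwrite('pics/s5.png',cv2.resize(jig()[150:320,180:340],None,fx=3.5,fy=3.5,interpolation=2))"
```

```text
jig shift mm [-35.7  11.4] conf 0.32 t 9.35 tcp [ 0.5307 -0.0208  0.1001] rot [ 3.141 -0.008  2.891] F [  2.6  -0.1 -27.4]
```

View pics/s5.png

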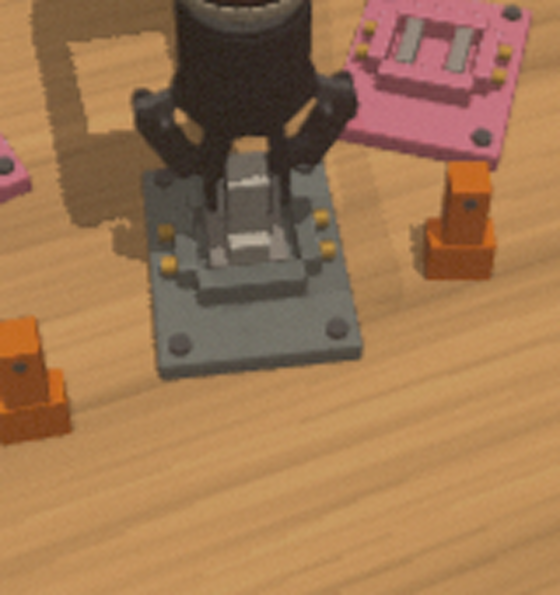

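The excess pull (28 N) unloaded the jig and it slid back with the block. I'll measure the shift, then drag it back the same way.

```bash
cat >> h.py <<'E'
def jig():
    im=eyes.snapshot("scene")[:,:,::-1].copy(); a=cv2.imread("pics/scene0.png")
    c=eyes.get_calibration("scene"); D=[]
    for (x0,x1) in ((214,246),(254,290)):   # the two front corners with their bolts
        t=a[248:276,x0:x1]; r=cv2.matchTemplate(im[200:300],t,cv2.TM_CCOEFF_NORMED)
        r[:,:x0-20]=0; r[:,x0+20:]=0
        _,v,_,p=cv2.minMaxLoc(r); u=np.array([(x0+x1)/2,262.])
        D.append((np.round((ray(c,u+[p[0]-x0,p[1]+200-248],.018)-ray(c,u,.018))[:2]*1e3).tolist(),round(v,2)))
    o=robot.get_obs()
    print("jig",D,"t",round(o["t"],2),"tcp",np.round(o["tcp_pos"],4),"rot",np.round(o["eef_rot"],3),"F",np.round(o["ft_force"],1))
    return im
E
python3 -c "
from h import *
jig()"
```

```text
jig [([-35.0, 12.0], 0.93), ([-35.0, 10.0], 0.96)] t 9.4 tcp [ 0.5307 -0.0208  0.1001] rot [ 3.141 -0.009  2.891] F [  1.2  -0.3 -27.3]
```

>>> {"method": "move_arm", "body": {
  "steps": [
    [[-0.08,0,0.01],0],
    [[-0.16,0,0.01],0],
    [[-0.24,0,0.01],0],
    [[-0.32,0,0.01],0],
    [[-0.4,0,0.01],0],
    [[-0.48,0,0.01],0],
    [[-0.54,0,0.01],0],
    [[-0.6,0,0.01],0]
  ]
}}

```text
t: 10.4
tcp_pos: [0.5628, -0.0286, 0.0998]
eef_rot: [3.141, -0.017, 2.892]
ft_force: [-14.0, 4.8, -10.4]
opening: 0.294
grasp_force: 42.8
```

```bash
python3 -c "
from h import *
jig()"
```

```text
jig [([-9.0, 5.0], 0.97), ([-9.0, 4.0], 0.97)] t 10.45 tcp [ 0.5636 -0.0289  0.0999] rot [ 3.141 -0.016  2.892] F [ -8.4   2.6 -15.4]
```

>>> {"method": "move_arm", "body": {
  "steps": [
    [[0.06,0,0.04],0],
    [[0.13,0,0.06],0],
    [[0.2,0,0.08],0],
    [[0.27,0,0.09],0],
    [[0.34,0,0.1],0]
  ]
}}

```text
t: 11.08
tcp_pos: [0.5555, -0.027, 0.1017]
eef_rot: [3.14, 0.014, 2.891]
ft_force: [11.5, -2.4, -5.5]
opening: 0.297
grasp_force: 43.5
```

```bash
python3 -c "
from h import *
jig()"
```

```text
jig [([-6.0, 4.0], 0.96), ([-9.0, 6.0], 0.96)] t 11.12 tcp [ 0.5553 -0.0269  0.1018] rot [3.14  0.014 2.891] F [11.3 -2.7 -9.4]
```

>>> {"method": "move_arm", "body": {
  "steps": [
    [[0.07,0,0.01],0],
    [[0.14,0,0.02],0],
    [[0.21,0,0.02],0],
    [[0.28,0,0.02],0],
    [[0.35,0,0.02],0]
  ]
}}

```text
t: 11.75
tcp_pos: [0.5366, -0.0222, 0.1019]
eef_rot: [3.14, 0.018, 2.891]
ft_force: [13.5, -3.9, -4.7]
opening: 0.3
grasp_force: 42.9
```

```bash
python3 -c "
from h import *
jig()"
```

```text
jig [([-6.0, 4.0], 0.96), ([-9.0, 6.0], 0.96)] t 11.8 tcp [ 0.5361 -0.022   0.1019] rot [3.14  0.017 2.891] F [11.6 -2.4 -4.1]
```

That works: the jig held still during the swing. Repeating with light pull.

>>> {"method": "move_arm", "body": {
  "steps": [
    [[-0.07,0,-0.03],0],
    [[-0.14,0,-0.06],0],
    [[-0.21,0,-0.08],0],
    [[-0.28,0,-0.1],0],
    [[-0.35,0,-0.11],0],
    [[-0.42,0,-0.12],0],
    [[-0.49,0,-0.13],0],
    [[-0.56,0,-0.14],0],
    [[-0.62,0,-0.14],0]
  ]
}}

```text
t: 12.92
tcp_pos: [0.5597, -0.0281, 0.1021]
eef_rot: [-3.142, -0.015, 2.892]
ft_force: [-12.4, 4.0, -5.0]
opening: 0.297
grasp_force: 42.5
```

```bash
python3 -c "
from h import *
jig()"
```

```text
jig [([-6.0, 4.0], 0.96), ([-9.0, 6.0], 0.95)] t 12.97 tcp [ 0.56   -0.0282  0.1021] rot [-3.142 -0.015  2.892] F [-12.6   3.7  -4.8]
```

>>> {"method": "move_arm", "body": {
  "steps": [
    [[0.07,0,0.01],0],
    [[0.14,0,0.03],0],
    [[0.21,0,0.05],0],
    [[0.28,0,0.06],0],
    [[0.35,0,0.07],0],
    [[0.42,0,0.08],0],
    [[0.49,0,0.08],0],
    [[0.56,0,0.08],0],
    [[0.62,0,0.08],0]
  ]
}}

```text
t: 14.1
tcp_pos: [0.5355, -0.0221, 0.1045]
eef_rot: [3.141, 0.015, 2.891]
ft_force: [13.0, -3.6, -7.4]
opening: 0.296
grasp_force: 40.5
```

```bash
python3 -c "
from h import *
jig()"
```

```text
jig [([-9.0, 5.0], 0.96), ([-9.0, 6.0], 0.96)] t 14.15 tcp [ 0.5351 -0.022   0.1044] rot [3.141 0.015 2.891] F [12.2 -2.3 -6.7]
```

Up 2.4 mm that swing, with the jig steady. Next swing the same.

>>> {"method": "move_arm", "body": {
  "steps": [
    [[-0.07,0,-0.04],0],
    [[-0.14,0,-0.08],0],
    [[-0.21,0,-0.11],0],
    [[-0.28,0,-0.13],0],
    [[-0.35,0,-0.15],0],
    [[-0.42,0,-0.16],0],
    [[-0.49,0,-0.17],0],
    [[-0.56,0,-0.18],0],
    [[-0.62,0,-0.18],0]
  ]
}}

```text
t: 15.28
tcp_pos: [0.5597, -0.0282, 0.1081]
eef_rot: [-3.141, -0.015, 2.892]
ft_force: [-12.1, 4.0, -10.3]
opening: 0.297
grasp_force: 40.0
```

```bash
python3 -c "
from h import *
jig()"
```

```text
jig [([-9.0, 5.0], 0.96), ([-9.0, 6.0], 0.96)] t 15.32 tcp [ 0.5601 -0.0284  0.1082] rot [-3.141 -0.015  2.892] F [-11.8   4.  -11. ]
```

>>> {"method": "move_arm", "body": {
  "steps": [
    [[0.07,0,0.02],0],
    [[0.14,0,0.04],0],
    [[0.21,0,0.06],0],
    [[0.28,0,0.07],0],
    [[0.35,0,0.08],0],
    [[0.42,0,0.08],0],
    [[0.49,0,0.09],0],
    [[0.56,0,0.09],0],
    [[0.62,0,0.09],0]
  ]
}}

```text
t: 16.45
tcp_pos: [0.5361, -0.0224, 0.1108]
eef_rot: [3.141, 0.017, 2.891]
ft_force: [13.0, -1.8, -9.0]
opening: 0.295
grasp_force: 40.2
```

```bash
python3 -c "
from h import *
cv2.imwrite('pics/s6.png',cv2.resize(jig()[150:320,180:340],None,fx=3.5,fy=3.5,interpolation=2))"
```

```text
jig [([-9.0, 5.0], 0.96), ([-9.0, 6.0], 0.96)] t 16.5 tcp [ 0.5357 -0.0222  0.1108] rot [3.141 0.016 2.891] F [11.8 -1.8 -7.4]
```

View pics/s6.png

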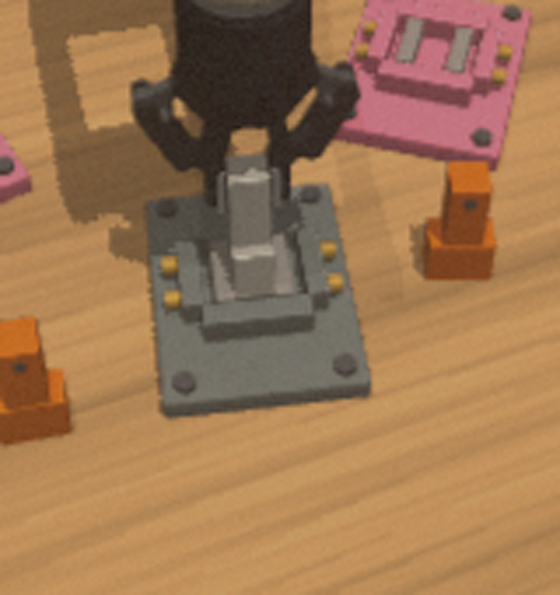

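The block is tilted back and visibly higher (about 16 mm), and the jig is flat. Next swing.

>>> {"method": "move_arm", "body": {
  "steps": [
    [[-0.07,0,-0.04],0],
    [[-0.14,0,-0.08],0],
    [[-0.21,0,-0.11],0],
    [[-0.28,0,-0.13],0],
    [[-0.35,0,-0.15],0],
    [[-0.42,0,-0.16],0],
    [[-0.49,0,-0.17],0],
    [[-0.56,0,-0.18],0],
    [[-0.6,0,-0.18],0]
  ]
}}

```text
t: 17.62
tcp_pos: [0.5593, -0.0282, 0.1141]
eef_rot: [-3.141, -0.013, 2.892]
ft_force: [-11.2, 4.4, -8.6]
opening: 0.3
grasp_force: 40.6
```

```bash
python3 -c "
from h import *
jig()"
```

```text
jig [([-6.0, 4.0], 0.96), ([-9.0, 6.0], 0.96)] t 17.68 tcp [ 0.5596 -0.0283  0.1142] rot [-3.141 -0.013  2.892] F [-10.3   3.6 -11.1]
```

>>> {"method": "move_arm", "body": {
  "steps": [
    [[0.07,0,0.02],0],
    [[0.14,0,0.04],0],
    [[0.21,0,0.05],0],
    [[0.28,0,0.06],0],
    [[0.35,0,0.07],0],
    [[0.42,0,0.07],0],
    [[0.49,0,0.08],0],
    [[0.56,0,0.08],0],
    [[0.6,0,0.08],0]
  ]
}}

```text
t: 18.8
tcp_pos: [0.5358, -0.0223, 0.1168]
eef_rot: [3.141, 0.016, 2.891]
ft_force: [10.3, -1.1, -7.6]
opening: 0.297
grasp_force: 40.4
```

```bash
python3 -c "
from h import *
jig()"
```

```text
jig [([-9.0, 5.0], 0.96), ([-9.0, 6.0], 0.96)] t 18.85 tcp [ 0.5356 -0.0223  0.1168] rot [3.141 0.016 2.891] F [11.5 -1.7 -7.4]
```

>>> {"method": "move_arm", "body": {
  "steps": [
    [[-0.07,0,-0.04],0],
    [[-0.14,0,-0.08],0],
    [[-0.21,0,-0.11],0],
    [[-0.28,0,-0.13],0],
    [[-0.35,0,-0.15],0],
    [[-0.42,0,-0.16],0],
    [[-0.49,0,-0.17],0],
    [[-0.56,0,-0.18],0],
    [[-0.6,0,-0.18],0]
  ]
}}

```text
t: 19.98
tcp_pos: [0.5601, -0.0285, 0.1206]
eef_rot: [-3.141, -0.012, 2.892]
ft_force: [-9.8, 3.1, -10.0]
opening: 0.298
grasp_force: 40.5
```

```bash
python3 -c "
from h import *
cv2.imwrite('pics/s7.png',cv2.resize(jig()[150:320,180:340],None,fx=3.5,fy=3.5,interpolation=2))"
```

```text
jig [([-9.0, 5.0], 0.96), ([-9.0, 6.0], 0.96)] t 20.02 tcp [ 0.5605 -0.0286  0.1207] rot [-3.141 -0.011  2.892] F [ -8.3   3.  -13.3]
```

View pics/s7.png

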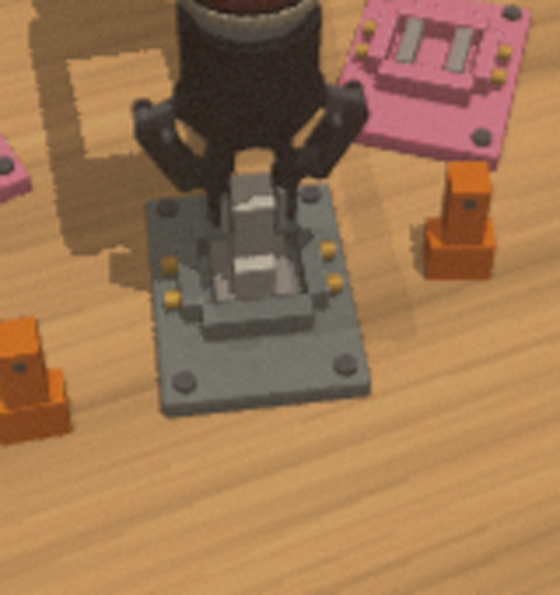

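```bash
python3 - <<'E'
from h import *
a=cv2.imread("pics/scene0.png",0)[150:320,180:340]
print("s0",a[45:90,70:74].mean(1).astype(int).tolist())
for n in ("s2","s6","s7"):
    b=cv2.resize(cv2.imread(f"pics/{n}.png",0),(160,170),interpolation=cv2.INTER_AREA)
    print(n,b[45:90,71:75].mean(1).astype(int).tolist())
c=eyes.get_calibration("scene"); K,T=np.array(c["K"]),np.array(c["cam_to_world"])
def pr(p):
    q=T[:3,:3].T@(np.array(p)-T[:3,3]); q=K@(q*[1,-1,-1]); return np.round(q[:2]/q[2]-[180,150],1)
R=lambda d:np.array([np.cos(np.radians(-14.4))*d,np.sin(np.radians(-14.4))*d])
for nm,ce,th,dz in (("start",(.5555,-.027),0,0),("s7 rise20",(.5475,-.022),.15,.02),("s7 rise8",(.5475,-.022),.15,.008),("s6 rise16",(.5475,-.022),-.15,.016),("s6 rise6",(.5475,-.022),-.15,.006)):
    for lab,x,z in (("topback",-.013,.09),("topfront",.013,.09),("stepin",.013,.036),("stepout",.022,.036)):
        X=x*np.cos(th)+z*np.sin(th);Z=z*np.cos(th)-x*np.sin(th)+.018+dz
        # shift so foot stays centred at mid-slot
        X-= .01*np.sin(th)
        print(nm,lab,pr([*(np.array(ce)+R(X)),Z]))
E
```

```text
s0 [122, 128, 129, 134, 130, 132, 135, 138, 130, 148, 154, 155, 155, 155, 156, 155, 155, 156, 108, 90, 90, 89, 89, 90, 89, 89, 89, 88, 89, 90, 89, 89, 88, 112, 151, 159, 159, 118, 92, 89, 89, 90, 89, 86, 100]
s2 [39, 41, 40, 39, 52, 128, 151, 150, 143, 114, 101, 99, 100, 99, 100, 112, 147, 159, 118, 95, 93, 95, 95, 95, 96, 94, 95, 95, 95, 94, 94, 94, 96, 115, 152, 164, 161, 131, 103, 96, 96, 96, 95, 91, 102]
s6 [96, 96, 99, 120, 146, 153, 154, 120, 104, 102, 103, 103, 102, 103, 104, 103, 102, 104, 104, 104, 104, 103, 103, 104, 111, 141, 155, 155, 131, 111, 106, 106, 107, 108, 106, 105, 106, 105, 105, 94, 89, 106, 112, 113, 114]
s7 [126, 130, 139, 142, 124, 107, 105, 104, 104, 104, 107, 139, 161, 165, 139, 100, 87, 88, 88, 87, 87, 87, 87, 88, 87, 87, 86, 92, 141, 166, 171, 167, 116, 87, 88, 89, 88, 87, 88, 88, 87, 101, 106, 106, 107]
start topback [70.6 53.3]
start topfront [72.  62.4]
start stepin [72.2 78.7]
start stepout [72.7 81.9]
s7 rise20 topback [72.  47.5]
s7 rise20 topfront [73.5 57.9]
s7 rise20 stepin [73.2 71.5]
s7 rise20 stepout [73.7 75.1]
s7 rise8 topback [72.  51.4]
s7 rise8 topfront [73.5 61.7]
s7 rise8 stepin [73.2 75. ]
s7 rise8 stepout [73.7 78.6]
s6 rise16 topback [70.7 42. ]
s6 rise16 topfront [72.1 49.5]
s6 rise16 stepin [72.8 68.8]
s6 rise16 stepout [73.2 71.6]
s6 rise6 topback [70.8 45.2]
s6 rise6 topfront [72.1 52.7]
s6 rise6 stepin [72.8 71.8]
s6 rise6 stepout [73.3 74.5]
```

I can't view any more pictures, so I go by pixel profiles. They put the block's real rise at about 14 mm and the pad slip on the tongue at about 11 mm. I'll swing to centre, then regrip lower and firmer.

>>> {"method": "move_arm", "body": {
  "steps": [
    [[0.08,0,0.03],0],
    [[0.16,0,0.05],0],
    [[0.24,0,0.06],0],
    [[0.32,0,0.08],0],
    [[0.3,0,0.12],0]
  ]
}}

```text
t: 20.65
tcp_pos: [0.5518, -0.0263, 0.1218]
eef_rot: [3.141, 0.012, 2.891]
ft_force: [-4.0, 1.9, 20.4]
opening: 0.297
grasp_force: 44.8
```

>>> {"method": "move_arm", "body": {
  "steps": [
    [[0,0,0],0],
    [[0,0,0],0],
    [[0,0,0.1],0],
    [[0,0,0.22],0],
    [[0,0,0.3],0],
    [[0,0,0.3],0],
    [[0,0,0.3],0]
  ],
  "gripper": 48
}}

```text
t: 21.52
tcp_pos: [0.5469, -0.0252, 0.0978]
eef_rot: [-3.142, -0.0, 2.891]
ft_force: [0.2, -0.2, -0.1]
opening: 0.477
grasp_force: 0.0
```

```bash
python3 - <<'E'
from h import *
im=jig(); g=cv2.cvtColor(im,cv2.COLOR_BGR2GRAY)
print(g[195:240,251:255].mean(1).astype(int).tolist(),robot.get_obs()["opening"])
E
```

```text
jig [([-9.0, 5.0], 0.96), ([-9.0, 6.0], 0.96)] t 21.57 tcp [ 0.5471 -0.0252  0.098 ] rot [-3.142  0.     2.891] F [-0.3 -0.5 -0.1]
[105, 113, 103, 99, 101, 100, 102, 112, 125, 154, 151, 109, 93, 92, 93, 94, 92, 92, 93, 93, 93, 94, 93, 94, 93, 92, 140, 161, 164, 168, 113, 92, 93, 93, 93, 95, 94, 96, 94, 77, 83, 104, 112, 114, 114] 0.48023372125187563
```

Jig steady, block upright and up about 14 mm. Closing firmer at the lower grip.

>>> {"method": "move_arm", "body": {
  "steps": [
    [[0,0,0],0],
    [[0,0,0],0],
    [[0,0,0],0],
    [[0,0,0],0]
  ],
  "gripper": 0,
  "force": 55
}}

```text
t: 22.08
tcp_pos: [0.5472, -0.0251, 0.0983]
eef_rot: [3.141, 0.001, 2.891]
ft_force: [-1.1, 2.1, 3.0]
opening: 0.3
grasp_force: 54.7
```

>>> {"method": "move_arm", "body": {
  "steps": [
    [[-0.07,0,-0.05],0],
    [[-0.14,0,-0.08],0],
    [[-0.21,0,-0.1],0],
    [[-0.27,0,-0.12],0],
    [[-0.3,0,-0.13],0]
  ]
}}

```text
t: 22.7
tcp_pos: [0.5579, -0.0279, 0.1004]
eef_rot: [-3.141, -0.016, 2.892]
ft_force: [-7.7, 3.0, -10.9]
opening: 0.296
grasp_force: 55.4
```

```bash
python3 -c "
from h import *
jig()"
```

```text
jig [([-9.0, 5.0], 0.96), ([-9.0, 6.0], 0.96)] t 22.75 tcp [ 0.558  -0.0279  0.1005] rot [-3.141 -0.016  2.892] F [-10.7   3.6  -8.9]
```

Good. Swing back with light pull.

>>> {"method": "move_arm", "body": {
  "steps": [
    [[0.07,0,0.02],0],
    [[0.14,0,0.04],0],
    [[0.21,0,0.05],0],
    [[0.28,0,0.06],0],
    [[0.35,0,0.07],0],
    [[0.42,0,0.08],0],
    [[0.49,0,0.08],0],
    [[0.56,0,0.08],0]
  ]
}}

```text
t: 23.75
tcp_pos: [0.5336, -0.0224, 0.1004]
eef_rot: [-3.141, 0.005, 2.891]
ft_force: [9.2, -1.7, -18.3]
opening: 0.296
grasp_force: 56.0
```

```bash
python3 - <<'E'
from h import *
im=jig(); g=cv2.cvtColor(im,cv2.COLOR_BGR2GRAY)
print(g[190:240,251:255].mean(1).astype(int).tolist())
E
```

```text
jig [([-30.0, 10.0], 0.95), ([-30.0, 8.0], 0.97)] t 23.8 tcp [ 0.533  -0.0222  0.1004] rot [-3.141  0.004  2.891] F [  7.6  -2.3 -18. ]
[125, 119, 105, 103, 104, 104, 103, 138, 159, 164, 168, 117, 89, 87, 86, 85, 87, 87, 85, 86, 86, 85, 86, 87, 92, 154, 167, 168, 159, 107, 86, 88, 87, 87, 88, 87, 90, 78, 97, 104, 105, 109, 114, 82, 69, 71, 70, 70, 90, 108]
```

The jig slid again (pull 18 N with a shorter lever). I'll drag it back while it's light, then reduce the pull for the return swing.

>>> {"method": "move_arm", "body": {
  "steps": [
    [[-0.08,0,-0.01],0],
    [[-0.16,0,-0.02],0],
    [[-0.24,0,-0.03],0],
    [[-0.32,0,-0.05],0],
    [[-0.4,0,-0.07],0],
    [[-0.48,0,-0.08],0],
    [[-0.56,0,-0.09],0],
    [[-0.64,0,-0.09],0],
    [[-0.7,0,-0.09],0]
  ]
}}

```text
t: 24.92
tcp_pos: [0.5688, -0.0311, 0.1042]
eef_rot: [-3.141, -0.01, 2.892]
ft_force: [-10.5, 2.1, -1.9]
opening: 0.298
grasp_force: 58.2
```

```bash
python3 -c "
from h import *
jig()"
```

```text
jig [([-30.0, 10.0], 0.93), ([-30.0, 8.0], 0.97)] t 24.98 tcp [ 0.5697 -0.0313  0.1049] rot [-3.141 -0.009  2.892] F [-9.7  3.  -1.5]
```

```bash
python3 - <<'E'
from h import *
im=jig(); g=cv2.cvtColor(im,cv2.COLOR_BGR2GRAY)
print(g[190:245,251:255].mean(1).astype(int).tolist())
hsv=cv2.cvtColor(im,cv2.COLOR_BGR2HSV)
b=((hsv[...,1]<40)&(hsv[...,2]>140)).astype(np.uint8)[150:290,200:310]
n,l,s,ce=cv2.connectedComponentsWithStats(b)
c=eyes.get_calibration("scene")
for i in range(1,n):
    if s[i,4]>8: print((s[i]+[200,150,0,0,0]).tolist(),np.round(ce[i]+[200,150],1))
E
```

```text
jig [([-30.0, 10.0], 0.93), ([-30.0, 8.0], 0.97)] t 25.02 tcp [ 0.5706 -0.0315  0.1055] rot [-3.141 -0.006  2.892] F [-1.2  0.6 -2.3]
[41, 41, 36, 38, 40, 40, 39, 39, 41, 39, 40, 68, 102, 108, 92, 80, 95, 101, 101, 101, 101, 131, 153, 176, 181, 181, 179, 179, 181, 117, 75, 78, 99, 105, 103, 102, 80, 73, 71, 70, 72, 73, 78, 68, 63, 68, 66, 68, 94, 103, 107, 106, 104, 105, 106]
[251, 210, 6, 9, 15] [254.1 214.9]
[247, 213, 5, 7, 19] [248.5 215.4]
```

Fz is about -2.3 N, which is just the block's weight: it has come free, but it seems to have swung well over in the pads. I'll check the tilt from the known TCP and the edge rows.

```bash
cat > pred.py <<'E'
from h import *
def pred(h,ths):
    c=eyes.get_calibration("scene"); K,T=np.array(c["K"]),np.array(c["cam_to_world"])
    p=np.array(robot.get_obs()["tcp_pos"])-[0,0,.006]; ax=np.array([np.cos(-.2513),np.sin(-.2513)])
    for th in ths:
        L=[]
        for x,z in ((-.013,.09),(.013,.09),(.013,.036),(.022,.036),(.022,0),(-.022,0)):
            z-=h; X=x*np.cos(th)+z*np.sin(th); Z=z*np.cos(th)-x*np.sin(th)
            P=np.array([*(p[:2]+ax*X),p[2]+Z]); q=T[:3,:3].T@(P-T[:3,3]); q=K@(q*[1,-1,-1]); L.append(round(q[1]/q[2],1))
        print(th,h,"topback,topfront,stepin,stepout,botfront,botback",L)
E
python3 - <<'E'
from pred import *
pred(.060,(0,.2,.4,.5,.6,.7,.8)); pred(.07,(.5,.6,.7,.8))
o=robot.get_obs();print(o["moment"])
im=cv2.cvtColor(jig(),cv2.COLOR_BGR2GRAY)
for x in (244,248,252,256,260,264): print(x,im[190:240,x].tolist())
E
```

```text
0 0.06 topback,topfront,stepin,stepout,botfront,botback [np.float64(201.9), np.float64(211.3), np.float64(228.1), np.float64(231.4), np.float64(241.7), np.float64(226.0)]
0.2 0.06 topback,topfront,stepin,stepout,botfront,botback [np.float64(203.5), np.float64(214.5), np.float64(226.9), np.float64(230.6), np.float64(238.1), np.float64(220.6)]
0.4 0.06 topback,topfront,stepin,stepout,botfront,botback [np.float64(205.6), np.float64(217.7), np.float64(225.3), np.float64(229.3), np.float64(233.7), np.float64(215.0)]
0.5 0.06 topback,topfront,stepin,stepout,botfront,botback [np.float64(206.8), np.float64(219.3), np.float64(224.3), np.float64(228.4), np.float64(231.3), np.float64(212.2)]
0.6 0.06 topback,topfront,stepin,stepout,botfront,botback [np.float64(208.1), np.float64(220.8), np.float64(223.3), np.float64(227.5), np.float64(228.8), np.float64(209.4)]
0.7 0.06 topback,topfront,stepin,stepout,botfront,botback [np.float64(209.5), np.float64(222.4), np.float64(222.2), np.float64(226.4), np.float64(226.1), np.float64(206.7)]
0.8 0.06 topback,topfront,stepin,stepout,botfront,botback [np.fl
[... 1584 characters left out ...]
73, 69, 70, 74, 73, 68, 59, 62, 58, 67, 96, 107]
256 [43, 43, 38, 41, 35, 40, 37, 39, 40, 41, 37, 47, 101, 103, 111, 113, 99, 100, 102, 102, 171, 186, 183, 181, 177, 178, 180, 183, 182, 109, 73, 78, 100, 102, 105, 103, 81, 76, 67, 73, 72, 70, 69, 70, 71, 71, 74, 81, 101, 106]
260 [37, 44, 42, 37, 38, 39, 41, 41, 43, 40, 42, 41, 41, 42, 41, 43, 40, 42, 44, 38, 44, 43, 76, 94, 90, 96, 103, 118, 105, 82, 77, 80, 80, 74, 84, 85, 69, 72, 96, 99, 101, 106, 80, 72, 71, 73, 71, 89, 104, 106]
264 [38, 33, 41, 43, 42, 41, 45, 43, 61, 48, 52, 56, 43, 43, 43, 45, 42, 40, 46, 45, 48, 41, 47, 47, 43, 40, 47, 44, 46, 42, 48, 55, 60, 66, 69, 67, 72, 76, 101, 105, 105, 106, 80, 68, 67, 65, 74, 101, 107, 109]
```

The tilt is about 0.6 rad towards +x and the block hangs free in the grip. To right it I'll set the front part of its underside on the outer top edge of the +x end wall, then move -x with a light press so it rolls upright. First, up and over.

>>> {"method": "move_arm", "body": {
  "steps": [
    [[0,0,-0.15],0],
    [[-0.1,0,-0.2],0],
    [[-0.25,0,-0.2],0],
    [[-0.25,0,-0.2],0],
    [[-0.25,0,-0.2],0]
  ],
  "force": 35
}}

```text
t: 25.7
tcp_pos: [0.5869, -0.0354, 0.1179]
eef_rot: [-3.142, -0.001, 2.891]
ft_force: [0.2, -0.3, -2.9]
opening: 0.295
grasp_force: 58.3
```

```bash
python3 - <<'E'
from pred import *
im=cv2.cvtColor(jig(),cv2.COLOR_BGR2GRAY)
pred(.06,(.5,.6,.7))
for x in (252,255): print(x,im[190:240,x].tolist())
E
```

```text
jig [([-30.0, 10.0], 0.83), ([-30.0, 8.0], 0.95)] t 25.75 tcp [ 0.5867 -0.0354  0.1179] rot [-3.142e+00 -1.000e-03  2.891e+00] F [-0.4  0.1 -2.4]
0.5 0.06 topback,topfront,stepin,stepout,botfront,botback [np.float64(208.8), np.float64(221.7), np.float64(226.7), np.float64(230.9), np.float64(233.7), np.float64(214.1)]
0.6 0.06 topback,topfront,stepin,stepout,botfront,botback [np.float64(210.2), np.float64(223.3), np.float64(225.6), np.float64(229.9), np.float64(231.1), np.float64(211.3)]
0.7 0.06 topback,topfront,stepin,stepout,botfront,botback [np.float64(211.6), np.float64(224.8), np.float64(224.5), np.float64(228.8), np.float64(228.4), np.float64(208.5)]
252 [38, 42, 40, 38, 39, 35, 37, 42, 40, 39, 35, 39, 43, 61, 84, 78, 76, 75, 94, 104, 106, 103, 102, 101, 157, 184, 183, 182, 180, 180, 182, 172, 107, 74, 84, 100, 103, 106, 105, 82, 73, 74, 75, 63, 61, 58, 62, 61, 69, 70]
255 [40, 38, 41, 31, 39, 39, 43, 41, 38, 38, 39, 41, 40, 70, 109, 116, 114, 115, 105, 100, 104, 100, 157, 179, 185, 186, 187, 185, 183, 180, 179, 134, 83, 76, 85, 102, 104, 105, 91, 77, 72, 71, 69, 65, 60, 60, 65, 63, 71, 72]
```

>>> {"method": "move_arm", "body": {
  "steps": [
    [[0,0,0.08],0],
    [[0,0,0.16],0],
    [[0,0,0.22],0],
    [[0,0,0.27],0],
    [[0,0,0.27],0]
  ],
  "gripper": 0,
  "force": 30
}}

```text
t: 26.38
tcp_pos: [0.5879, -0.0356, 0.1027]
eef_rot: [3.142, 0.002, 2.891]
ft_force: [1.3, -0.4, 0.0]
opening: 0.294
grasp_force: 58.8
```

Light contact felt (Fz -2.4 → 0, Fx +1.3). Now roll it -x with a light press.

>>> {"method": "move_arm", "body": {
  "steps": [
    [[0.06,0,0.03],0],
    [[0.13,0,0.03],0],
    [[0.2,0,0.03],0],
    [[0.27,0,0.03],0]
  ]
}}

```text
t: 26.88
tcp_pos: [0.5775, -0.033, 0.1051]
eef_rot: [3.141, 0.016, 2.891]
ft_force: [10.6, -2.2, 8.6]
opening: 0.299
grasp_force: 59.6
```

```bash
python3 - <<'E'
from pred import *
im=cv2.cvtColor(jig(),cv2.COLOR_BGR2GRAY)
pred(.06,(.1,.2,.3,.4,.5,.6))
for x in (252,255): print(x,im[190:240,x].tolist())
E
```

```text
jig [([-30.0, 10.0], 0.89), ([-30.0, 8.0], 0.96)] t 26.93 tcp [ 0.5771 -0.0329  0.1051] rot [3.141 0.015 2.891] F [ 9.9 -2.4  8.1]
0.1 0.06 topback,topfront,stepin,stepout,botfront,botback [np.float64(205.1), np.float64(215.5), np.float64(230.1), np.float64(233.7), np.float64(242.5), np.float64(225.7)]
0.2 0.06 topback,topfront,stepin,stepout,botfront,botback [np.float64(206.0), np.float64(217.1), np.float64(229.4), np.float64(233.2), np.float64(240.6), np.float64(222.9)]
0.3 0.06 topback,topfront,stepin,stepout,botfront,botback [np.float64(207.0), np.float64(218.7), np.float64(228.6), np.float64(232.6), np.float64(238.5), np.float64(220.1)]
0.4 0.06 topback,topfront,stepin,stepout,botfront,botback [np.float64(208.1), np.float64(220.3), np.float64(227.8), np.float64(231.8), np.float64(236.2), np.float64(217.3)]
0.5 0.06 topback,topfront,stepin,stepout,botfront,botback [np.float64(209.3), np.float64(221.9), np.float64(226.8), np.float64(231.0), np.float64(233.7), np.float64(214.5)]
0.6 0.06 topback,topfront,stepin,stepout,botfront,botback [np.float64(210.7), np.float64(223.5), np.float64(225.8), np.float64(230.0), np.float64(231.2), np.float64(211.7)]
252 [43, 44, 39, 41, 41, 41, 43, 39, 39, 37, 42, 37, 40, 40, 72, 77, 76, 79, 86, 98, 101, 103, 102, 159, 184, 186, 186, 189, 190, 189, 169, 104, 78, 78, 76, 78, 89, 99, 104, 105, 100, 81, 80, 77, 67, 65, 62, 59, 69, 73]
255 [40, 41, 39, 41, 42, 41, 39, 41, 37, 40, 40, 35, 37, 43, 108, 112, 114, 116, 108, 103, 103, 103, 159, 188, 190, 190, 190, 189, 189, 189, 125, 80, 77, 77, 77, 76, 92, 102, 104, 104, 91, 75, 75, 76, 65, 64, 62, 62, 71, 100]
```

It is righting (about 0.47 rad now) and the jig is still. Continuing.

>>> {"method": "move_arm", "body": {
  "steps": [
    [[0.07,0,-0.01],0],
    [[0.14,0,-0.01],0],
    [[0.21,0,-0.01],0],
    [[0.28,0,0.0],0]
  ]
}}

```text
t: 27.42
tcp_pos: [0.5604, -0.0286, 0.1048]
eef_rot: [3.141, 0.014, 2.891]
ft_force: [7.8, -1.5, 10.2]
opening: 0.295
grasp_force: 60.0
```

```bash
python3 - <<'E'
from pred import *
im=cv2.cvtColor(jig(),cv2.COLOR_BGR2GRAY)
pred(.06,(0,.1,.2,.3,.4))
for x in (252,255): print(x,im[190:245,x].tolist())
E
```

```text
jig [([-30.0, 10.0], 0.94), ([-30.0, 8.0], 0.97)] t 27.48 tcp [ 0.56   -0.0285  0.1047] rot [3.141 0.013 2.891] F [ 6.8 -2.1  9.7]
0 0.06 topback,topfront,stepin,stepout,botfront,botback [np.float64(198.3), np.float64(207.5), np.float64(224.3), np.float64(227.6), np.float64(237.9), np.float64(222.5)]
0.1 0.06 topback,topfront,stepin,stepout,botfront,botback [np.float64(199.0), np.float64(209.1), np.float64(223.8), np.float64(227.3), np.float64(236.2), np.float64(219.9)]
0.2 0.06 topback,topfront,stepin,stepout,botfront,botback [np.float64(199.8), np.float64(210.6), np.float64(223.2), np.float64(226.8), np.float64(234.4), np.float64(217.1)]
0.3 0.06 topback,topfront,stepin,stepout,botfront,botback [np.float64(200.8), np.float64(212.2), np.float64(222.4), np.float64(226.3), np.float64(232.3), np.float64(214.3)]
0.4 0.06 topback,topfront,stepin,stepout,botfront,botback [np.float64(201.9), np.float64(213.8), np.float64(221.6), np.float64(225.5), np.float64(230.1), np.float64(211.6)]
252 [43, 43, 42, 40, 41, 42, 37, 65, 103, 111, 109, 108, 104, 102, 105, 105, 111, 162, 175, 174, 169, 108, 76, 78, 82, 83, 83, 82, 83, 82, 77, 83, 99, 164, 176, 177, 174, 110, 80, 81, 84, 83, 84, 77, 68, 71, 69, 69, 96, 108, 107, 109, 109, 106, 105]
255 [43, 37, 39, 41, 39, 42, 44, 56, 103, 105, 105, 107, 106, 108, 108, 158, 170, 171, 171, 179, 145, 95, 85, 83, 82, 84, 81, 85, 86, 84, 85, 86, 122, 168, 177, 178, 135, 91, 85, 82, 84, 84, 80, 73, 60, 67, 70, 77, 99, 105, 107, 106, 104, 106, 108]
```

Tilt about 0.24 rad. One more push.

>>> {"method": "move_arm", "body": {
  "steps": [
    [[0.07,0,0.01],0],
    [[0.14,0,0.02],0],
    [[0.21,0,0.04],0],
    [[0.26,0,0.05],0]
  ]
}}

```text
t: 27.98
tcp_pos: [0.5448, -0.0246, 0.1013]
eef_rot: [3.141, 0.012, 2.891]
ft_force: [6.3, -1.5, 9.6]
opening: 0.296
grasp_force: 60.5
```

```bash
python3 - <<'E'
from pred import *
im=cv2.cvtColor(jig(),cv2.COLOR_BGR2GRAY)
pred(.06,(-.2,-.1,0,.1,.2))
for x in (252,255): print(x,im[190:245,x].tolist())
E
```

```text
jig [([-30.0, 10.0], 0.95), ([-30.0, 8.0], 0.97)] t 28.02 tcp [ 0.5446 -0.0245  0.1013] rot [3.141 0.012 2.891] F [ 5.6 -1.3  9.6]
-0.2 0.06 topback,topfront,stepin,stepout,botfront,botback [np.float64(193.1), np.float64(200.1), np.float64(220.4), np.float64(223.0), np.float64(235.7), np.float64(223.2)]
-0.1 0.06 topback,topfront,stepin,stepout,botfront,botback [np.float64(193.5), np.float64(201.5), np.float64(220.1), np.float64(223.0), np.float64(234.6), np.float64(220.7)]
0 0.06 topback,topfront,stepin,stepout,botfront,botback [np.float64(194.0), np.float64(203.0), np.float64(219.7), np.float64(222.9), np.float64(233.2), np.float64(218.2)]
0.1 0.06 topback,topfront,stepin,stepout,botfront,botback [np.float64(194.7), np.float64(204.5), np.float64(219.2), np.float64(222.6), np.float64(231.6), np.float64(215.6)]
0.2 0.06 topback,topfront,stepin,stepout,botfront,botback [np.float64(195.5), np.float64(206.0), np.float64(218.6), np.float64(222.2), np.float64(229.7), np.float64(212.9)]
252 [39, 37, 45, 126, 111, 97, 98, 98, 99, 100, 101, 136, 164, 114, 89, 96, 96, 99, 94, 95, 97, 97, 97, 96, 94, 96, 95, 96, 94, 118, 152, 161, 166, 111, 94, 96, 96, 98, 97, 97, 98, 99, 98, 74, 67, 69, 65, 68, 94, 109, 114, 112, 115, 114, 110]
255 [43, 39, 34, 85, 99, 102, 98, 99, 98, 102, 115, 153, 149, 110, 95, 95, 97, 96, 95, 96, 95, 95, 98, 94, 94, 98, 98, 96, 96, 127, 155, 161, 164, 116, 98, 95, 95, 96, 95, 98, 98, 98, 100, 78, 68, 72, 68, 79, 99, 111, 112, 112, 111, 109, 113]
```

Gap says upright (about 0.03 rad). Lift clear, then centre over the slot.

>>> {"method": "move_arm", "body": {
  "steps": [
    [[0,0,-0.1],0],
    [[0,0,-0.2],0],
    [[0,0,-0.34],0],
    [[0.1,0,-0.34],0],
    [[0.2,0,-0.34],0],
    [[0.28,0,-0.34],0],
    [[0.28,0,-0.34],0],
    [[0.28,0,-0.34],0],
    [[0.28,0,-0.34],0]
  ]
}}

```text
t: 29.15
tcp_pos: [0.5239, -0.0193, 0.1177]
eef_rot: [3.142, 0.0, 2.891]
ft_force: [-0.0, -0.1, -2.9]
opening: 0.296
grasp_force: 59.1
```

```bash
python3 - <<'E'
from pred import *
im=cv2.cvtColor(jig(),cv2.COLOR_BGR2GRAY)
pred(.06,(-.1,0,.1,.2))
for x in (252,255): print(x,im[180:245,x].tolist())
E
```

```text
jig [([-30.0, 10.0], 0.95), ([-30.0, 8.0], 0.98)] t 29.2 tcp [ 0.5239 -0.0193  0.1177] rot [3.142 0.    2.891] F [ 0.9  0.5 -2.7]
-0.1 0.06 topback,topfront,stepin,stepout,botfront,botback [np.float64(181.0), np.float64(188.7), np.float64(207.8), np.float64(210.5), np.float64(222.4), np.float64(209.1)]
0 0.06 topback,topfront,stepin,stepout,botfront,botback [np.float64(181.5), np.float64(190.1), np.float64(207.4), np.float64(210.5), np.float64(221.1), np.float64(206.6)]
0.1 0.06 topback,topfront,stepin,stepout,botfront,botback [np.float64(182.1), np.float64(191.6), np.float64(206.9), np.float64(210.2), np.float64(219.6), np.float64(204.0)]
0.2 0.06 topback,topfront,stepin,stepout,botfront,botback [np.float64(182.8), np.float64(193.1), np.float64(206.3), np.float64(209.9), np.float64(217.8), np.float64(201.3)]
252 [103, 111, 100, 100, 101, 103, 101, 96, 147, 164, 113, 91, 98, 94, 96, 95, 92, 96, 98, 94, 98, 95, 93, 94, 96, 93, 107, 148, 163, 160, 127, 101, 96, 94, 95, 99, 96, 94, 96, 94, 81, 72, 72, 73, 66, 73, 71, 94, 109, 112, 110, 112, 113, 81, 68, 72, 69, 70, 100, 110, 113, 113, 109, 110, 111]
255 [69, 88, 78, 79, 88, 86, 103, 102, 114, 150, 107, 93, 98, 96, 96, 99, 96, 96, 96, 97, 95, 95, 95, 96, 96, 96, 120, 152, 161, 160, 112, 95, 95, 93, 95, 94, 94, 98, 96, 93, 79, 86, 75, 65, 68, 65, 66, 101, 110, 110, 111, 112, 109, 82, 67, 72, 71, 78, 104, 112, 110, 113, 111, 111, 111]
```

The block hangs upright with its underside about 14 mm above the mouth, centred, carrying only its own weight. I'll hold briefly and hand in.

>>> {"method": "move_arm", "body": {
  "steps": [
    [[0,0,0],0],
    [[0,0,0],0],
    [[0,0,0],0],
    [[0,0,0],0]
  ]
}}

```text
t: 29.7
tcp_pos: [0.5237, -0.0192, 0.1177]
eef_rot: [-3.142, -0.0, 2.891]
ft_force: [0.3, -0.2, -3.1]
opening: 0.299
grasp_force: 59.1
```

```bash
python3 -c "
from cell import hand_in
print(hand_in())"
```

```text
the job is handed in; nothing more can be done
None
```

I rocked the block free and handed in at about 30 s with it held upright about 14 mm above the slot; the jig slid about 37 mm at worst and ended about 31 mm from its start (limit 50 mm), and no verdict came back.

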